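# Shut the racking shutter of the gouge till and button it

## Task

Shut the gouge till: slide its shutter away from you by its two upright cleats until both ends are fully home against the far wall. It racks and sticks in its dry grooves, so push gently with closed fingers, a little at one end and then at the other, and never force it when it binds. Then turn both wooden turn-buttons a quarter turn inwards, fully behind the cleats, and leave the things lying round the till where they are.

Things in the scene. Friction and masses are not known exactly. Their poses are not given: they have to be found in the camera images.
- till: gouge till: fixed brown wooden box on the bench, 220 mm along its x, 340 mm along y, 68 mm high, turned up to 0.2 rad. Origin: centre of its underside; x points from the near to the far side, y left, z up. A fixed deck covers the near half (x -0.11 to 0, top z 0.067). The side rims (|y| 0.140 to 0.170, top z 0.068) hold the grooves for the shutter's ends and carry the turn-buttons.
- shutter: loose pale panel, 115 mm along x, 321.6 along y, 12 thick, about 0.5 kg. Origin: centre of its underside; axes as the till's. It starts 60 to 80 mm open, under the deck, and slides along the till's +x on z = 0.046; shut, its origin is at x = 0.0425 of the till. The grooves are 324 mm apart: 2.4 mm of play. Never over 30 N on it from the fingers in all: do not grip it.
- cleat_left (a point): middle of the near face (the one to push, along the till's +x) of the left cleat, 15 mm above the shutter's top. The cleats are two upright dark wooden blocks on the shutter's far edge near its ends, 16 mm along x, 48 along y, 30 high, centred 107 mm left and right of its middle. Their tops are at z = 0.088 of the till, 21 mm above the deck; the shutter's top is at z = 0.058.
- cleat_right (a point): same point of the right cleat. Sliding takes 2 to 5 N at a cleat in the dry grooves. Pushed at one end the shutter turns, that end leading, and at about 0.02 rad jams hard: the force then rises steeply past 10 N and more force does not help. A push at the other cleat frees it and brings that end forward till it jams the other way. Each push moves its middle 8 to 18 mm.
- corner_left (a point): point on the far edge of the shutter, 120 mm left of its middle, at half its thickness; at x = 0.100 in the till's frame when this end is home against the inner face of the far wall
- corner_right (a point): the same point 120 mm right of the shutter's middle. Mind a shelf that overhangs the bench 0.174 m up, from 0.648 m ahead of the robot's base on.
- button_left (a joint): angle of the left turn-button, 0 to 1.57 rad, starts at 0 to 0.12. A wooden bar, 14 mm wide, 12 thick (z 0.0695 to 0.0815 of the till), turning on a brass screw on the side rim, free end 49 mm from the screw. At 0 it lies along the rim, pointing to the till's -x; growing, its free end swings inwards over the shutter; at 1.57 it points to the middle, 3 mm behind the shut cleat.
- button_right (a joint): angle of the right turn-button, the mirror image of the left: it too grows as its free end swings inwards over the shutter. A button stays where it is left, takes about 1 N at its free end and stops at 1.57 rad. It can be turned home only when its end of the shutter is home: the cleat is in its way otherwise.
- button_left_pivot (a point): centre of the left turn-button on its screw's axis, at half its thickness; at x = 0.072, y = 0.156 of the till
- button_right_pivot (a point): the same of the right turn-button; at x = 0.072, y = -0.156 of the till
- button_left_tip (a point): middle of the free end of the left turn-button, at half its thickness
- button_right_tip (a point): middle of the free end of the right turn-button, at half its thickness
- wax_tin: bystander: round dark blue tin, 69 mm across, 32 mm high, left of the till; origin at the centre of its underside
- bench_brush: bystander: dark bench brush, 46 x 113 x 59 mm, at the left of the bench; origin at the centre of its underside
- glue_bottle: bystander: white glue bottle with a red nozzle, 48 mm across, 177 mm high, upright, behind the left end of the till; origin at the centre of its underside
- marking_gauge: bystander: wooden marking gauge, 58 x 190 x 68 mm, right of the till; origin at the centre of its underside

How it is judged:
On the way, in this order (a step that is already met when the one before it is completed fails the run):
1. both ends of the shutter are home against the far wall of the till (x of each of corner_left, corner_right in the frame of till above 0.098 m), for 0.2 s.
2. both turn-buttons are turned in behind the cleats (value of joint each of button_left, button_right above 1.25 rad), for 0.2 s.
At the end, for the whole second after the job is handed in: Both ends of the shutter are within 2 mm of the far wall (corner_left and corner_right beyond x = 0.098 in the till's frame), the shutter is at rest, and both turn-buttons are turned in by more than 1.25 rad (all of step 1 and all of step 2 and linear speed of shutter below 0.01 m/s); the robot touches nothing.
It fails at once if the shutter is forced: pushed by the fingers with more than 30 N (contact force between the fingers and shutter above 30 N).
It fails at once if a bystander (wax tin, brush, glue bottle or marking gauge) is moved by more than 25 mm (distance of any of wax_tin, bench_brush, glue_bottle, marking_gauge from where it was at the start of the episode above 0.025 m).
It also fails if it takes over 72 s, if anything falls off the work surface, if the arm or the gripper's body presses on something with over 40 N, if the wrist force passes 120 N, or if a joint passes its speed limit or range.

## Robot

A 6-joint arm with a two-finger parallel gripper is mounted at the origin on a cart in front of the work surface, level with it; the furniture and walls round the work are solid. World frame = base frame: x ahead of the robot, y to its left, z up, the work surface at z = 0. Lengths are in m, angles in rad, forces in N, time in s.
With the tool pointing down it reaches from about 0.375 to 0.9 m from the base axis. Payload 3.1 kg.
Tool frame: the origin (TCP) lies on the centre line of the jaws, within the pads' length; the fingertips stand 22 mm ahead of it and the grasp point (between the pads) lies 3 mm ahead of it; z points along the fingers, y is the line along which they close (so a half turn about z gives the same grasp; the last joint's range is limited). The gripper opens to 85 mm and grips with 20 to 120 N. Pads are 22 mm wide; open, the fingers measure 114 mm over their backs; the gripper's body (76 mm by 85 mm) begins 54 mm behind the grasp point. The pads swing forward as they close: fully open they stand 13 mm farther back than shut.
Start: joints at [0.936, 0.527, 1.433, -0, 1.181, -0.178], TCP at [0.275, 0.561, 0.253] pointing down, gripper open.
Joint ranges: [-3.08, 3.08], [-0.75, 2.2], [0.22, 2.44], [-1.43, 4.57], [0, 2.65], [-2.85, 2.85]. Speed limits (rad/s): [2.79, 2.79, 3.14, 3.14, 3.14, 3.14].

## Interface

Orientations are given as a unit quaternion [x, y, z, w].
In Python, from station import sense, eyes, job gives the robot as it stands.
- The arm moves only by the shell command python3 -m pendant [FORCE], which reads ROWS from standard input. ROWS is a JSON list of rows, 1 to 20 of them, each written [[dx, dy, dz], turn, opening]: dx, dy, dz in normalised numbers (1 is 60 cm), then a turn about the tool's z in shares of 4 rad (1.0 is 4 rad), then the opening from 0.0 (shut) to 1.0 (fully open); each row is the pose to reach, as a shift and turn from the pose commanded when the command began, along the tool's axes at that moment; what a row does not reach only later rows make up. A row lasts 1/10 s, in which the tool goes at most 0.05 m and 0.15 rad, less where a joint would pass 70% of its speed; a pose out of reach is approached as far as the arm can. The fingers move at their own pace and stop on an object; FORCE is the grip in N (left out, the last holds). Time passes only in rows, so rows that do not move let the fingers close. It prints the time, the measured TCP pose, the force, the opening and the grip force at its end. No shift or turn number may pass 1 either way. Input that does not fit is refused with a message, and nothing moves.
- sense(): the state, without advancing time (a new reading comes with each control period).
- eyes.snapshot(name): name is "scene" or "top"; returns a dict with "pixels" (400x640x3 uint8, red, green, blue), "range_z" (400x640 float32, m along the optical axis (not along the pixel's ray), 0 where there is no reading), "fov_y" (degrees; the focal length in pixels is half the picture's height over the tangent of half this angle, whatever the lens; pixels are square), "cx", "cy" (the principal point, pixels), "R" (3x3) and "t" (3): a world point X has camera coordinates R X + t. Camera axes: x right, y down, z forward; pixel columns grow to the right and rows downward; lengths in m; the calibration is good to about 2 mm. A picture is of the moment at which its call begins.
- job.sign_off(): hands the job in; it is judged then, once.
The state is a dict: "t": time; "q": joint angles; "qd": joint speeds; "tau": joint torques, N m; "tcp_pos": TCP position; "tool_rot": TCP orientation; "force": force on the tool from outside, world axes, zero at the start; "ft_torque": the same for the moment, N m; "finger_gap": opening from 0.0 (shut) to 1.0 (fully open); "gripper_force": force on a finger pad.
Only numpy, scipy, OpenCV 4.12 (cv2) and the standard library are available. Lean on these libraries where they do the work, as an engineer would, in place of code of your own. Each camera call takes 0.05 s, during which the arm holds its last target. There are 200 camera calls.

## Working session

There is one attempt and no reset: what is moved stays moved. The work goes in short steps, Python scripts to look and compute and a shell command to move; the robot and the scene stay as the last step left them, time stands still between calls to the robot, and variables do not carry over. Pictures are saved under pics/ and viewed, at most 10 in all, crops included, and the job is handed in when it is done.

```bash
ls; mkdir -p pics
python3 - <<'E'
from station import sense, eyes
import cv2,numpy as np
for n in("top","scene"):
    s=eyes.snapshot(n); cv2.imwrite(f"pics/{n}0.png",s["pixels"][:,:,::-1]); np.savez(f"{n}0.npz",**s)
    print(n,s["fov_y"],s["cx"],s["cy"],s["R"],s["t"])
print(sense())
E
```

```text
pics
top 42.21430658130231 313.1993134610746 211.81312995081962 [[-2.47938120e-02 -9.99692273e-01  7.91635605e-04]
 [-9.74518242e-01  2.39928536e-02 -2.23021388e-01]
 [ 2.22933765e-01 -6.30101370e-03 -9.74813230e-01]] [0.13257779 0.52025525 1.59958908]
scene 52.66261616925369 321.2045178564014 200.5935285275335 [[-0.85442439 -0.51943043  0.01228813]
 [-0.24968499  0.38974303 -0.88642979]
 [ 0.45564939 -0.76045539 -0.46269993]] [0.51299024 0.17096305 1.4397916 ]
{'t': 0.1, 'q': array([ 9.36495623e-01,  5.28407810e-01,  1.43378536e+00,  3.05103488e-06,
        1.18141351e+00, -1.78484258e-01]), 'qd': array([ 0.00018287, -0.00014186, -0.00291996, -0.00018021,  0.00016755,
        0.0010006 ]), 'tau': array([ 6.51188966e-04, -4.43302059e+01, -1.78587502e+01, -2.09018062e-04,
        3.85218475e-03,  9.72538658e-06]), 'tcp_pos': array([0.27471866, 0.56070676, 0.25240661]), 'tool_rot': array([ 2.25940784e-01,  9.74140518e-01, -9.24437699e-04, -3.99366580e-04]), 'force': array([-0.45192221,  0.34336879, -0.02475   ]), 'ft_torque': array([-0.02781466,  0.04444374,  0.00809411]), 'gripper_force': 0.0, 'finger_gap': 1.0023908628419531}
```

View pics/top0.png

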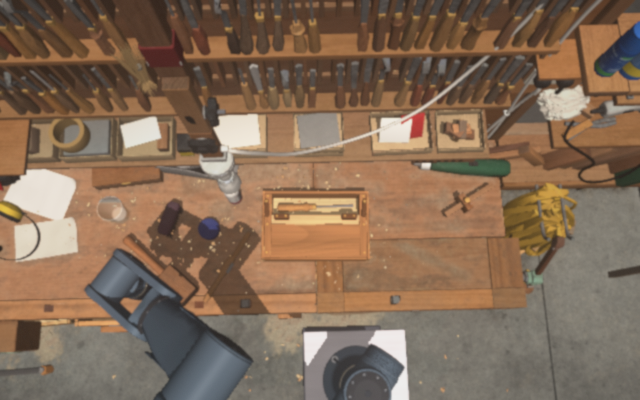

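View pics/scene0.png

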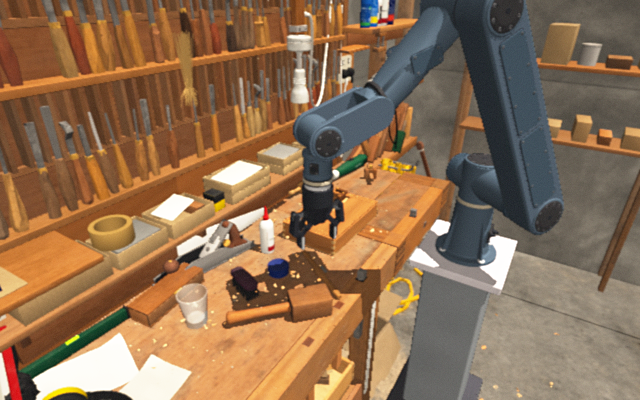

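The top view shows the till at about columns 262–369 and rows 188–261. The tin is at (208,228), the brush at (170,218), the lamp and bottle at about (228,180), and the gauge at (464,200). I'll enlarge the till next.

Run:
```python
import cv2,numpy as np
im=cv2.imread("pics/top0.png")[180:270,250:380]
cv2.imwrite("pics/crop0.png",cv2.resize(im,None,fx=6,fy=6,interpolation=cv2.INTER_CUBIC))
```

```text
(no output)
```

View pics/crop0.png

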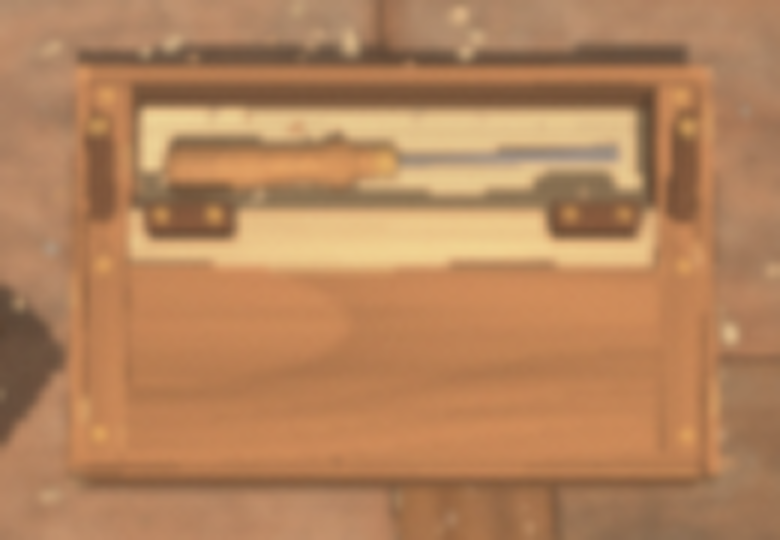

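The enlarged crop shows:
- Rim corners: (80,67), (711,67), (73,473), (715,473).
- Button screws: (98,127), (686,127). Both buttons point towards the near side.
- Cleat screws: (161,215), (214,215) on the left and (570,215), (625,215) on the right.

I'll fit the till pose from these.

```bash
cat > h.py <<'E'
import numpy as np
from scipy.optimize import least_squares
from scipy.spatial.transform import Rotation as Ro
def project(s,P):
    f=200/np.tan(np.radians(s["fov_y"])/2); c=P@s["R"].T+s["t"]
    return np.c_[f*c[:,0]/c[:,2]+s["cx"],f*c[:,1]/c[:,2]+s["cy"]]
def back(s,px,z):  # pixel -> world at height z
    f=200/np.tan(np.radians(s["fov_y"])/2)
    d=s["R"].T@np.array([(px[0]-s["cx"])/f,(px[1]-s["cy"])/f,1]); C=-s["R"].T@s["t"]
    return C+d*(z-C[2])/d[2]
def uncrop(p,x0=250,y0=180,k=6): return (np.array(p,float)+.5)/k-.5+[x0,y0]
def W(T,p): # till->world
    x,y,a=T; p=np.atleast_2d(p); return np.c_[x+np.cos(a)*p[:,0]-np.sin(a)*p[:,1],y+np.sin(a)*p[:,0]+np.cos(a)*p[:,1],p[:,2]]
def inv(T,P):
    x,y,a=T; d=np.atleast_2d(P)-[x,y,0]; return np.c_[np.cos(a)*d[:,0]+np.sin(a)*d[:,1],-np.sin(a)*d[:,0]+np.cos(a)*d[:,1],d[:,2]]
E
python3 - <<'E'
from h import *
s=dict(np.load("top0.npz")); print("cam",-s["R"].T@s["t"])
M=np.array([[.11,.17,.068],[.11,-.17,.068],[-.11,.17,.067],[-.11,-.17,.067],[.072,.156,.082],[.072,-.156,.082]])
px=uncrop([(80,67),(711,67),(73,473),(715,473),(98,127),(686,127)])
r=least_squares(lambda T:(project(s,W(T,M))-px).ravel(),[.5,0,0],loss='soft_l1'); print(r.x,(project(s,W(r.x,M))-px).round(2))
T=r.x
for c in [(161,215),(214,215),(570,215),(625,215)]: print(inv(T,back(s,uncrop(c),.0885)))
for c in [(100,217),(683,219)]: print("tip",inv(T,back(s,uncrop(c),.0815)))
for n in [(80,67),(711,67),(73,473),(715,473)]:
  u=uncrop(n); i=np.round(u).astype(int); print(s["range_z"][i[1],i[0]],project(s,W(T,M))[0])
# depth-based points of tall surfaces
f=200/np.tan(np.radians(s["fov_y"])/2)
v,u=np.mgrid[0:400,0:640]; z=s["range_z"]; c=np.stack([(u-s["cx"])/f*z,(v-s["cy"])/f*z,z],-1)
P=(c-s["t"])@s["R"]
I=inv(T,P.reshape(-1,3)).reshape(P.shape); 
m=(z>0)&(I[...,2]>.062)&(I[...,2]<.075)&(abs(I[...,0])<.15)&(abs(I[...,1])<.2)
print("depth top",m.sum(),np.percentile(I[m],[1,50,99],axis=0))
E
```

```text
cam [0.15368292 0.13013361 1.67522369]
[ 0.48158945  0.11435961 -0.02499447] [[-0.65 -0.35]
 [ 0.02 -0.3 ]
 [-1.01  0.17]
 [ 0.97  0.2 ]
 [ 0.08  0.07]
 [ 0.51  0.11]]
[[0.02318058 0.12175351 0.0885    ]]
[[0.02319092 0.09404966 0.0885    ]]
[[ 0.02326042 -0.09205646  0.0885    ]]
[[ 0.02327116 -0.12081189  0.0885    ]]
tip [[0.02364344 0.15426057 0.0815    ]]
tip [[ 0.02268239 -0.1517908   0.0815    ]]
1.6676881 [262.26643908 190.40275529]
1.659742 [262.26643908 190.40275529]
1.61067 [262.26643908 190.40275529]
1.6186256 [262.26643908 190.40275529]
depth top 4209 [[-0.10743214 -0.16829429  0.06218804]
 [-0.03931306  0.00066833  0.06796819]
 [ 0.10872973  0.16719864  0.07454807]]
```

Run:
```python
from h import *
for n in("top","scene"):
  s=dict(np.load(n+"0.npz"));f=200/np.tan(np.radians(s["fov_y"])/2)
  v,u=np.mgrid[0:400,0:640]; z=s["range_z"]; P=(np.stack([(u-s["cx"])/f*z,(v-s["cy"])/f*z,z],-1)-s["t"])@s["R"]
  for X in np.arange(.4,.8,.05):
    row=[]
    for Y in np.arange(-.15,.5,.05):
      m=(z>0)&(abs(P[...,0]-X)<.025)&(abs(P[...,1]-Y)<.025)&(P[...,2]>-.02)
      row.append("%4.0f"%(P[m][:,2].max()*1000) if m.sum() else "   -")
    print("%.2f"%X,*row)
from station import sense
R=Ro.from_quat(sense()["tool_rot"]); print(R.as_matrix().round(3))
T=[.4816,.1144,-.025]
for p in [(.0152,.107,.094),(.0152,-.107,.094),(.082,.107,.094),(.082,-.107,.094)]: print(W(T,p))
c=W(T,(-.01,.107,.097))[0]; print(c,R.inv().apply(c-sense()["tcp_pos"]))
```

```text
0.40   10   12   77   78   79   79   80   78   80   75   32   28   16
0.45   11   11   77   77   78   80   80   80  934  935  848   14   41
0.50   10   13   89   97   96   76   75  693  939 1186 1187   34   44
0.55   11   11   90   20   26  511  574  626   92 1094  119  117   11
0.60   13   11   77  434  467  504   80   76   81   73  118  110   13
0.65  235  422  421  434  433  256  265  200  264  266  239    -  242
0.70  462  432  237  199  263  266  264  201  268  270  264  262  251
0.75  806  807  810  811  810  813  815  816  818  825  823  823    -
0.40    2    5   70   71   70   70   70   70   70   69   20   22   13
0.45    3    -   71   71   71   72   70   70   71  701  699    4   35
0.50   -0    -   84   90   91   66   66  678  755  787  787    5   34
0.55    2    -   85   69    -  492  563  620   69   68  117  121    5
0.60    -    -    -    -  458  495   69   71   70   70  136  177    3
0.65    6  417  415  423  259  259  257  260  261  260  261  261  260
0.70  460  431  224    4  258  256  257  257  262  259  259  256  260
0.75  776  749  777  778  778  779  779  780  781  781  781  782  782
[[-0.898  0.44  -0.001]
 [ 0.44   0.898 -0.002]
 [ 0.    -0.002 -1.   ]]
[[0.49946997 0.2209866  0.094     ]]
[[0.49412053 0.00705348 0.094     ]]
[[0.5662491  0.21931678 0.094     ]]
[[0.56089965 0.00538365 0.094     ]]
[0.47427785 0.22161654 0.097     ] [-0.32850689 -0.21631607  0.15571719]
```

Run:
```python
from h import *
for n in("top","scene"):
  s=dict(np.load(n+"0.npz"));f=200/np.tan(np.radians(s["fov_y"])/2)
  v,u=np.mgrid[0:400,0:640]; z=s["range_z"]; P=(np.stack([(u-s["cx"])/f*z,(v-s["cy"])/f*z,z],-1)-s["t"])@s["R"]
  for px in ([(250,153),(300,155),(350,142),(390,125),(430,98),(228,180),(222,160),(120,270)] if n=="top" else [(318,110),(318,140),(318,165),(318,200),(350,115),(380,95),(300,70),(300,90),(321,85),(325,60)]):
    print(n,px,P[px[1],px[0]].round(3))
```

```text
top (250, 153) [0.491 0.243 0.723]
top (300, 155) [0.664 0.156 0.206]
top (350, 142) [0.706 0.004 0.196]
top (390, 125) [ 0.668 -0.083  0.416]
top (430, 98) [ 0.752 -0.198  0.392]
top (228, 180) [0.478 0.307 0.589]
top (222, 160) [0.477 0.297 0.726]
top (120, 270) [0.29  0.54  0.565]
scene (318, 110) [0.298 0.525 0.571]
scene (318, 140) [0.241 0.617 0.537]
scene (318, 165) [0.255 0.593 0.47 ]
scene (318, 200) [0.254 0.593 0.383]
scene (350, 115) [0.202 0.554 0.581]
scene (380, 95) [0.171 0.476 0.611]
scene (300, 70) [0.481 0.325 0.612]
scene (300, 90) [0.479 0.329 0.558]
scene (321, 85) [ 0.76  -0.251  0.441]
scene (325, 60) [ 0.741 -0.249  0.547]
```

Units first: shifts go in shares of 60 cm and turns go in shares of 4 rad. So -0.314 m / 0.6 = -0.5233, -0.17 m / 0.6 = -0.2833, -0.43 rad / 4 = -0.1075.

```bash
echo '[[[-0.0333,-0.0333,0.05],0,0],[[-0.0833,-0.0833,0.1],0,0],[[-0.1333,-0.1333,0.1333],0,0],[[-0.1833,-0.1833,0.1333],-0.025,0],[[-0.2333,-0.2333,0.1333],-0.05,0],[[-0.2833,-0.2833,0.1333],-0.075,0],[[-0.325,-0.325,0.1333],-0.1,0],[[-0.3833,-0.3367,0.1333],-0.1075,0],[[-0.45,-0.3533,0.1333],-0.1075,0],[[-0.5,-0.365,0.1333],-0.1075,0],[[-0.5233,-0.3717,0.1333],-0.1075,0],[[-0.5233,-0.3717,0.1333],-0.1075,0]]' | python3 -m pendant 20
python3 - <<'E'
from h import *
from station import sense,eyes
import cv2
s=eyes.snapshot("top"); cv2.imwrite("pics/t1.png",cv2.resize(s["pixels"][150:290,220:400,::-1],None,fx=4,fy=4,interpolation=cv2.INTER_CUBIC))
st=sense();R=Ro.from_quat(st["tool_rot"]); print(st["t"],R.as_matrix().round(3),st["tcp_pos"],st["force"],inv([.4816,.1144,-.025],st["tcp_pos"]))
E
```

```text
t: 1.3
tcp_pos: [0.46, 0.2218, 0.1731]
tool_rot: [0.014, 1.0, 0.0, 0.0]
force: [0.3, 0.1, 0.5]
finger_gap: 0.0
gripper_force: 0.0
1.35 [[-1.     0.027 -0.002]
 [ 0.027  1.     0.   ]
 [ 0.002  0.    -1.   ]] [0.45836605 0.22256344 0.17296661] [-0.34610183  0.69392246  0.4184285 ] [[-0.02593049  0.10754885  0.17296661]]
```

To row units: 0.078 m / 0.6 = 0.13, 0.04 m / 0.6 = 0.0667.

```bash
echo '[[[0,0,0.0667],0,0],[[0,0,0.13],0,0],[[-0.0167,0,0.13],0,0],[[-0.0333,0,0.13],0,0],[[-0.0417,0,0.13],0,0],[[-0.045,0,0.13],0,0]]' | python3 -m pendant && echo '[[[-0.005,0,0],0,0],[[-0.005,0,0],0,0]]' | python3 -m pendant && echo '[[[-0.005,0,0],0,0],[[-0.005,0,0],0,0]]' | python3 -m pendant
```

```text
t: 1.95
tcp_pos: [0.4876, 0.2227, 0.0972]
tool_rot: [0.013, 1.0, 0.001, 0.002]
force: [-1.9, 1.3, 0.1]
finger_gap: 0.001
gripper_force: 0.5
t: 2.15
tcp_pos: [0.4889, 0.222, 0.0962]
tool_rot: [0.013, 1.0, 0.0, 0.0]
force: [-1.4, 0.1, 1.2]
finger_gap: -0.002
gripper_force: 0.4
t: 2.35
tcp_pos: [0.4918, 0.2218, 0.0955]
tool_rot: [0.013, 1.0, -0.0, -0.0]
force: [-2.1, -0.2, 0.6]
finger_gap: 0.003
gripper_force: 0.7
```

To row units: -0.004 m / 0.6 = -0.0067, -0.002 m / 0.6 = -0.0033.

```bash
for i in 1; do :; done; echo '[[[-0.0033,0,0],0,0],[[-0.0067,0,0],0,0],[[-0.0067,0,0],0,0]]' | python3 -m pendant && echo '[[[-0.0033,0,0],0,0],[[-0.0067,0,0],0,0],[[-0.0067,0,0],0,0]]' | python3 -m pendant
```

```text
t: 2.65
tcp_pos: [0.4956, 0.2216, 0.0951]
tool_rot: [0.013, 1.0, -0.0, -0.001]
force: [-2.7, -1.4, 0.2]
finger_gap: -0.0
gripper_force: 1.3
t: 2.95
tcp_pos: [0.4983, 0.2214, 0.0949]
tool_rot: [0.013, 1.0, -0.0, -0.002]
force: [-4.8, -0.3, 2.0]
finger_gap: 0.002
gripper_force: 2.6
```

Run:
```python
from h import *
from station import eyes,sense
import cv2
s=eyes.snapshot("top"); cv2.imwrite("pics/t2.png",cv2.resize(s["pixels"][150:290,220:400,::-1],None,fx=4,fy=4,interpolation=cv2.INTER_CUBIC))
print(inv([.4816,.1144,-.025],sense()["tcp_pos"]),sense()["force"])
```

```text
[[0.01395739 0.10740085 0.09491307]] [-5.09885811 -0.92135959  1.51548461]
```

View pics/t2.png

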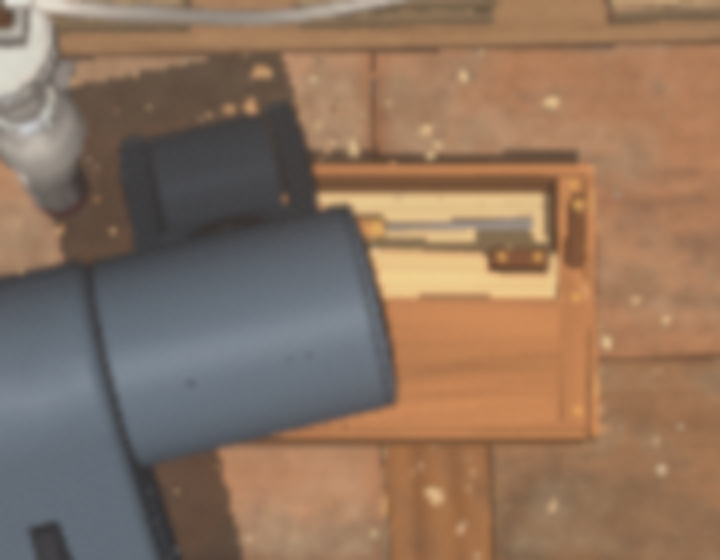

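The arm hides the left end. The right cleat at (518,258) has barely moved. The force is 5 N and rising, so I'll keep going in small steps until it jams.

To row units: -0.002 m / 0.6 = -0.0033.

```bash
echo '[[[-0.0033,0,0],0,0],[[-0.0033,0,0],0,0]]' | python3 -m pendant && echo '[[[-0.0033,0,0],0,0],[[-0.0033,0,0],0,0]]' | python3 -m pendant
```

```text
t: 3.2
tcp_pos: [0.4985, 0.2213, 0.0947]
tool_rot: [0.013, 1.0, -0.001, -0.004]
force: [-7.5, -0.1, 2.4]
finger_gap: -0.0
gripper_force: 3.8
t: 3.4
tcp_pos: [0.4987, 0.2212, 0.0944]
tool_rot: [0.013, 1.0, -0.001, -0.006]
force: [-9.8, 0.6, 2.7]
finger_gap: -0.001
gripper_force: 5.1
```

To row units: -0.214 m / 0.6 = -0.3567, 0.025 m / 0.6 = 0.0417.

```bash
echo '[[[0.05,0,0],0,0],[[0.05,-0.0667,0],0,0],[[0.05,-0.1417,0],0,0],[[0.05,-0.2167,0],0,0],[[0.05,-0.2917,0],0,0],[[0.05,-0.3567,0],0,0],[[0.05,-0.3567,0],0,0],[[0.0417,-0.3567,0],0,0],[[0.0333,-0.3567,0],0,0]]' | python3 -m pendant && echo '[[[-0.005,0,0],0,0],[[-0.005,0,0],0,0]]' | python3 -m pendant && echo '[[[-0.005,0,0],0,0],[[-0.005,0,0],0,0]]' | python3 -m pendant && echo '[[[-0.005,0,0],0,0],[[-0.005,0,0],0,0]]' | python3 -m pendant
```

```text
t: 4.3
tcp_pos: [0.4797, 0.0086, 0.0955]
tool_rot: [0.013, 1.0, -0.0, 0.001]
force: [0.0, 0.1, 0.5]
finger_gap: -0.0
gripper_force: 0.0
t: 4.5
tcp_pos: [0.4824, 0.0091, 0.0954]
tool_rot: [0.012, 1.0, -0.0, 0.001]
force: [-0.2, -0.4, 0.3]
finger_gap: 0.0
gripper_force: 0.0
t: 4.7
tcp_pos: [0.4847, 0.0086, 0.0953]
tool_rot: [0.012, 1.0, -0.0, 0.0]
force: [0.1, -0.9, -0.2]
finger_gap: 0.001
gripper_force: 0.0
t: 4.9
tcp_pos: [0.4874, 0.0081, 0.0953]
tool_rot: [0.013, 1.0, 0.0, -0.0]
force: [-0.3, 0.2, -0.6]
finger_gap: 0.0
gripper_force: 0.0
```

To row units: -0.006 m / 0.6 = -0.01, -0.003 m / 0.6 = -0.005.

```bash
echo '[[[-0.005,0,0],0,0],[[-0.01,0,0],0,0],[[-0.01,0,0],0,0]]' | python3 -m pendant && echo '[[[-0.005,0,0],0,0],[[-0.01,0,0],0,0],[[-0.01,0,0],0,0]]' | python3 -m pendant && echo '[[[-0.0033,0,0],0,0],[[-0.0067,0,0],0,0],[[-0.0067,0,0],0,0]]' | python3 -m pendant
```

```text
t: 5.2
tcp_pos: [0.4939, 0.0077, 0.0953]
tool_rot: [0.013, 1.0, -0.0, 0.0]
force: [-1.5, -1.2, -0.4]
finger_gap: 0.001
gripper_force: 0.5
t: 5.5
tcp_pos: [0.4996, 0.0076, 0.0953]
tool_rot: [0.013, 1.0, 0.0, 0.0]
force: [-2.6, 0.2, -0.2]
finger_gap: 0.0
gripper_force: 0.9
t: 5.8
tcp_pos: [0.5036, 0.0075, 0.0953]
tool_rot: [0.013, 1.0, -0.0, 0.0]
force: [-2.4, 1.8, 0.5]
finger_gap: 0.001
gripper_force: 1.1
```

To row units: -0.004 m / 0.6 = -0.0067, -0.002 m / 0.6 = -0.0033.

```bash
for k in 1 ; do echo '[[[-0.0033,0,0],0,0],[[-0.0067,0,0],0,0],[[-0.0067,0,0],0,0]]' | python3 -m pendant | egrep 'tcp|force'; done;  echo '[[[-0.0033,0,0],0,0],[[-0.0067,0,0],0,0],[[-0.0067,0,0],0,0]]' | python3 -m pendant| egrep 'tcp|force';  echo '[[[-0.0033,0,0],0,0],[[-0.005,0,0],0,0],[[-0.005,0,0],0,0]]' | python3 -m pendant| egrep 'tcp|force'
```

```text
tcp_pos: [0.5074, 0.0074, 0.0953]
force: [-3.4, 0.8, 0.3]
gripper_force: 1.5
tcp_pos: [0.5079, 0.0077, 0.0948]
force: [-7.5, -0.0, 3.5]
gripper_force: 4.0
tcp_pos: [0.5082, 0.0081, 0.0943]
force: [-12.2, 0.0, 3.2]
gripper_force: 5.9
```

To row units: 0.214 m / 0.6 = 0.3567, 0.04 m / 0.6 = 0.0667.

```bash
echo '[[[0.05,0,0],0,0],[[0.05,0.0667,0],0,0],[[0.05,0.1417,0],0,0],[[0.05,0.2167,0],0,0],[[0.05,0.2917,0],0,0],[[0.05,0.3567,0],0,0],[[0.0417,0.3567,0],0,0],[[0.0333,0.3567,0],0,0],[[0.03,0.3567,0],0,0]]' | python3 -m pendant | egrep 'tcp|force'; echo '[[[-0.005,0,0],0,0],[[-0.01,0,0],0,0],[[-0.01,0,0],0,0]]' | python3 -m pendant | egrep 'tcp|force'; echo '[[[-0.005,0,0],0,0],[[-0.01,0,0],0,0],[[-0.01,0,0],0,0]]' | python3 -m pendant | egrep 'tcp|force'; echo '[[[-0.005,0,0],0,0],[[-0.0083,0,0],0,0],[[-0.0083,0,0],0,0]]' | python3 -m pendant | egrep 'tcp|force'
```

```text
tcp_pos: [0.5037, 0.221, 0.0956]
force: [0.3, 0.4, -0.7]
gripper_force: 0.0
tcp_pos: [0.5084, 0.2205, 0.0953]
force: [0.5, 0.6, -0.7]
gripper_force: 0.0
tcp_pos: [0.514, 0.2212, 0.0952]
force: [-1.2, 0.1, -0.2]
gripper_force: 0.5
tcp_pos: [0.5187, 0.2211, 0.0952]
force: [-2.9, -0.6, -0.2]
gripper_force: 1.1
```

To row units: -0.004 m / 0.6 = -0.0067, -0.002 m / 0.6 = -0.0033.

```bash
echo '[[[-0.0033,0,0],0,0],[[-0.0067,0,0],0,0],[[-0.0067,0,0],0,0]]' | python3 -m pendant | egrep 'tcp|force'; echo '[[[-0.0033,0,0],0,0],[[-0.0067,0,0],0,0],[[-0.0067,0,0],0,0]]' | python3 -m pendant | egrep 'tcp|force'; echo '[[[-0.0033,0,0],0,0],[[-0.0067,0,0],0,0],[[-0.0067,0,0],0,0]]' | python3 -m pendant | egrep 'tcp|force'
```

```text
tcp_pos: [0.5233, 0.2211, 0.0953]
force: [-2.3, -1.1, -0.3]
gripper_force: 1.1
tcp_pos: [0.5275, 0.221, 0.0954]
force: [-1.3, -0.6, -0.5]
gripper_force: 1.0
tcp_pos: [0.5293, 0.2208, 0.095]
force: [-4.8, -0.3, 1.0]
gripper_force: 2.7
```

To row units: -0.002 m / 0.6 = -0.0033.

```bash
echo '[[[-0.0033,0,0],0,0],[[-0.0033,0,0],0,0]]' | python3 -m pendant | egrep 'tcp|force';  echo '[[[0.05,0,0],0,0],[[0.05,-0.0667,0],0,0],[[0.05,-0.1417,0],0,0],[[0.05,-0.2167,0],0,0],[[0.05,-0.2917,0],0,0],[[0.05,-0.3567,0],0,0],[[0.0417,-0.3567,0],0,0],[[0.0333,-0.3567,0],0,0],[[0.03,-0.3567,0],0,0]]' | python3 -m pendant | egrep 'tcp|force'; echo '[[[-0.005,0,0],0,0],[[-0.01,0,0],0,0],[[-0.01,0,0],0,0]]' | python3 -m pendant | egrep 'tcp|force'; echo '[[[-0.005,0,0],0,0],[[-0.01,0,0],0,0],[[-0.01,0,0],0,0]]' | python3 -m pendant | egrep 'tcp|force'; echo '[[[-0.005,0,0],0,0],[[-0.0083,0,0],0,0],[[-0.0083,0,0],0,0]]' | python3 -m pendant | egrep 'tcp|force'
```

```text
tcp_pos: [0.5296, 0.2207, 0.0947]
force: [-8.2, -1.1, 2.1]
gripper_force: 3.9
tcp_pos: [0.5112, 0.0078, 0.0956]
force: [0.0, -0.2, 0.6]
gripper_force: 0.0
tcp_pos: [0.516, 0.0081, 0.0953]
force: [-0.3, 0.3, 0.8]
gripper_force: 0.0
tcp_pos: [0.5209, 0.0073, 0.0951]
force: [-2.0, 0.9, 0.3]
gripper_force: 0.6
tcp_pos: [0.5268, 0.0068, 0.0953]
force: [-0.3, -0.4, 0.1]
gripper_force: 0.5
```

To row units: -0.005 m / 0.6 = -0.0083, -0.002 m / 0.6 = -0.0033.

```bash
echo '[[[-0.0033,0,0],0,0],[[-0.0083,0,0],0,0],[[-0.0083,0,0],0,0]]' | python3 -m pendant | egrep 'tcp|force'; echo '[[[-0.0033,0,0],0,0],[[-0.0067,0,0],0,0],[[-0.0067,0,0],0,0]]' | python3 -m pendant | egrep 'tcp|force'; echo '[[[-0.0033,0,0],0,0],[[-0.0067,0,0],0,0],[[-0.0067,0,0],0,0]]' | python3 -m pendant | egrep 'tcp|force'
python3 - <<'E'
from station import sense
print(sense()["t"])
E
```

```text
tcp_pos: [0.5315, 0.0068, 0.0952]
force: [-1.1, 0.4, -1.0]
gripper_force: 1.0
tcp_pos: [0.5358, 0.0067, 0.0953]
force: [-2.3, 0.7, 0.3]
gripper_force: 1.1
tcp_pos: [0.5383, 0.0068, 0.0951]
force: [-4.2, 0.6, 0.3]
gripper_force: 2.4
12.3
```

To row units: -0.002 m / 0.6 = -0.0033.

```bash
echo '[[[-0.0033,0,0],0,0],[[-0.0033,0,0],0,0]]' | python3 -m pendant | egrep 'tcp|force';  echo '[[[0.05,0,0],0,0],[[0.05,0.0667,0],0,0],[[0.05,0.1417,0],0,0],[[0.05,0.2167,0],0,0],[[0.05,0.2917,0],0,0],[[0.05,0.3567,0],0,0],[[0.0417,0.3567,0],0,0],[[0.0333,0.3567,0],0,0],[[0.03,0.3567,0],0,0]]' | python3 -m pendant | egrep 'tcp|force'; echo '[[[-0.005,0,0],0,0],[[-0.01,0,0],0,0],[[-0.01,0,0],0,0]]' | python3 -m pendant | egrep 'tcp|force'; echo '[[[-0.005,0,0],0,0],[[-0.01,0,0],0,0],[[-0.01,0,0],0,0]]' | python3 -m pendant | egrep 'tcp|force'; echo '[[[-0.005,0,0],0,0],[[-0.0083,0,0],0,0],[[-0.0083,0,0],0,0]]' | python3 -m pendant | egrep 'tcp|force'
```

```text
tcp_pos: [0.5385, 0.0069, 0.0949]
force: [-7.0, 0.1, 2.6]
gripper_force: 3.7
tcp_pos: [0.5307, 0.2202, 0.0956]
force: [0.1, 0.3, -0.4]
gripper_force: 0.0
tcp_pos: [0.5357, 0.2198, 0.0954]
force: [1.3, 0.3, -0.7]
gripper_force: 0.0
tcp_pos: [0.5405, 0.2204, 0.0951]
force: [-0.7, -0.3, 0.2]
gripper_force: 0.5
tcp_pos: [0.5461, 0.2206, 0.0952]
force: [-1.3, -0.1, -0.2]
gripper_force: 0.5
```

To row units: -0.004 m / 0.6 = -0.0067, -0.002 m / 0.6 = -0.0033.

```bash
echo '[[[-0.0033,0,0],0,0],[[-0.0067,0,0],0,0],[[-0.0067,0,0],0,0]]' | python3 -m pendant | egrep 'tcp|force'; echo '[[[-0.0033,0,0],0,0],[[-0.0067,0,0],0,0],[[-0.0067,0,0],0,0]]' | python3 -m pendant | egrep 'tcp|force'; echo '[[[-0.0033,0,0],0,0],[[-0.005,0,0],0,0],[[-0.005,0,0],0,0]]' | python3 -m pendant | egrep 'tcp|force'
```

```text
tcp_pos: [0.5496, 0.2203, 0.0952]
force: [-2.1, -0.9, 0.2]
gripper_force: 1.2
tcp_pos: [0.5541, 0.2202, 0.0952]
force: [-3.3, -0.4, -0.7]
gripper_force: 1.3
tcp_pos: [0.5542, 0.2202, 0.0948]
force: [-6.9, 0.1, 2.5]
gripper_force: 3.5
```

To row units: -0.214 m / 0.6 = -0.3567, -0.175 m / 0.6 = -0.2917.

```bash
echo '[[[0.05,0,0],0,0],[[0.05,-0.0667,0],0,0],[[0.05,-0.1417,0],0,0],[[0.05,-0.2167,0],0,0],[[0.05,-0.2917,0],0,0],[[0.05,-0.3567,0],0,0],[[0.0417,-0.3567,0],0,0],[[0.0333,-0.3567,0],0,0],[[0.03,-0.3567,0],0,0]]' | python3 -m pendant | egrep 'tcp|force'; echo '[[[-0.005,0,0],0,0],[[-0.01,0,0],0,0],[[-0.01,0,0],0,0]]' | python3 -m pendant | egrep 'tcp|force'; echo '[[[-0.005,0,0],0,0],[[-0.01,0,0],0,0],[[-0.01,0,0],0,0]]' | python3 -m pendant | egrep 'tcp|force'; echo '[[[-0.005,0,0],0,0],[[-0.0083,0,0],0,0],[[-0.0083,0,0],0,0]]' | python3 -m pendant | egrep 'tcp|force'
```

```text
tcp_pos: [0.5352, 0.0072, 0.0957]
force: [-0.1, 0.4, 0.1]
gripper_force: 0.0
tcp_pos: [0.5399, 0.0075, 0.0953]
force: [-0.2, -0.4, -0.3]
gripper_force: 0.0
tcp_pos: [0.5456, 0.0065, 0.0953]
force: [0.2, -0.6, 0.2]
gripper_force: 0.0
tcp_pos: [0.5491, 0.0065, 0.095]
force: [-3.9, 0.0, 1.1]
gripper_force: 1.7
```

To row units: -0.004 m / 0.6 = -0.0067, -0.002 m / 0.6 = -0.0033.

```bash
echo '[[[-0.0033,0,0],0,0],[[-0.0067,0,0],0,0],[[-0.0067,0,0],0,0]]' | python3 -m pendant | egrep 'tcp|force'; echo '[[[-0.0033,0,0],0,0],[[-0.0033,0,0],0,0]]' | python3 -m pendant | egrep 'tcp|force'
```

```text
tcp_pos: [0.5493, 0.0069, 0.0943]
force: [-9.5, 0.5, 3.0]
gripper_force: 4.5
tcp_pos: [0.5495, 0.0071, 0.094]
force: [-11.7, -0.8, 3.2]
gripper_force: 5.8
```

To row units: 0.214 m / 0.6 = 0.3567, 0.175 m / 0.6 = 0.2917.

```bash
echo '[[[0.05,0,0],0,0],[[0.05,0.0667,0],0,0],[[0.05,0.1417,0],0,0],[[0.05,0.2167,0],0,0],[[0.05,0.2917,0],0,0],[[0.05,0.3567,0],0,0],[[0.0417,0.3567,0],0,0],[[0.0333,0.3567,0],0,0],[[0.025,0.3567,0],0,0]]' | python3 -m pendant | egrep 'tcp|force'; echo '[[[-0.005,0,0],0,0],[[-0.01,0,0],0,0],[[-0.01,0,0],0,0]]' | python3 -m pendant | egrep 'tcp|force'; echo '[[[-0.005,0,0],0,0],[[-0.01,0,0],0,0],[[-0.01,0,0],0,0]]' | python3 -m pendant | egrep 'tcp|force'; echo '[[[-0.005,0,0],0,0],[[-0.0083,0,0],0,0],[[-0.0083,0,0],0,0]]' | python3 -m pendant | egrep 'tcp|force'
```

```text
tcp_pos: [0.5478, 0.2197, 0.0954]
force: [-0.1, 0.9, 0.1]
gripper_force: 0.0
tcp_pos: [0.5537, 0.2193, 0.0954]
force: [-0.7, -0.5, -0.2]
gripper_force: 0.0
tcp_pos: [0.5549, 0.2196, 0.0944]
force: [-6.1, -0.4, 1.1]
gripper_force: 2.9
tcp_pos: [0.5554, 0.2195, 0.0935]
force: [-12.5, 0.3, 3.4]
gripper_force: 6.1
```

To row units: 0.09 m / 0.6 = 0.15, 0.08 m / 0.6 = 0.1333.

```bash
echo '[[[0.05,0,0],0,0],[[0.0833,0,0],0,0],[[0.0833,0,-0.05],0,0],[[0.0833,0.0667,-0.05],0,0],[[0.0833,0.1333,-0.05],0,0],[[0.0833,0.15,-0.05],0,0],[[0.0833,0.15,-0.05],0,0]]' | python3 -m pendant | egrep 'tcp|force'
python3 - <<'E'
from h import *
from station import eyes,sense
import cv2
T=[.4816,.1144,-.025]
s=dict(np.load("scene0.npz"));f=200/np.tan(np.radians(s["fov_y"])/2)
v,u=np.mgrid[0:400,0:640]; z=s["range_z"]; P=(np.stack([(u-s["cx"])/f*z,(v-s["cy"])/f*z,z],-1)-s["t"])@s["R"]
m=(z>0)&(P[...,2]>.06)&(P[...,2]<.185)&(abs(P[...,0]-.57)<.07)&(abs(P[...,1]-.38)<.08)
I=inv(T,P[m]);print(m.sum(),np.percentile(I,[2,50,98],axis=0))
st=sense();print(st["t"],inv(T,st["tcp_pos"]))
for n in("top","scene"):
  s=eyes.snapshot(n); c=s["pixels"][150:290,220:400] if n=="top" else s["pixels"][150:270,240:400]
  cv2.imwrite(f"pics/{n}3.png",cv2.resize(c[:,:,::-1],None,fx=4,fy=4,interpolation=cv2.INTER_CUBIC)); np.savez(n+"3.npz",**s)
E
```

```text
tcp_pos: [0.5161, 0.3127, 0.1253]
force: [-0.1, -0.5, -0.1]
gripper_force: 0.0
314 [[0.07599635 0.25919401 0.06148178]
 [0.09167692 0.27883999 0.10312935]
 [0.11269108 0.29353182 0.16802274]]
20.0 [[0.02955853 0.19911592 0.12531694]]
```

View pics/top3.png

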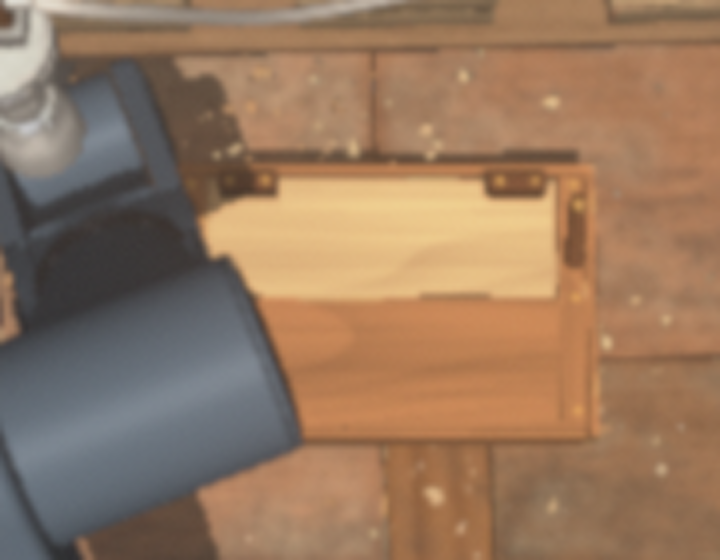

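View pics/scene3.png

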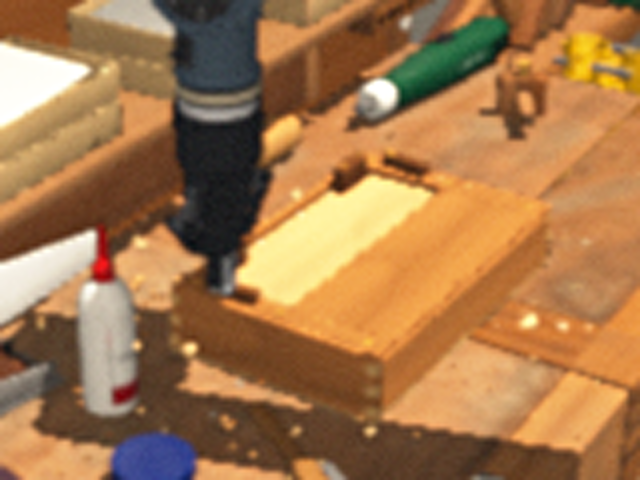

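Both cleats are at crop row 181, level and against the far wall, so the shutter is home. The bottle stands clear of the gripper. Next is the left button.

To row units: 0.03 m / 0.6 = 0.05, -0.021 m / 0.6 = -0.035.

```bash
echo '[[[-0.02,0,0.025],0,0],[[-0.02,0,0.05],0,0],[[-0.02,0,0.05],0,0],[[-0.02,-0.025,0.05],0,0],[[-0.02,-0.035,0.05],0,0]]' | python3 -m pendant | egrep 'tcp|force'; echo '[[[0.01,-0.0167,0],0,0],[[0.0133,-0.03,0],0,0],[[0.0133,-0.0383,0],0,0],[[0.0133,-0.0467,0],0,0],[[0.0117,-0.0533,0],0,0],[[0.01,-0.06,0],0,0],[[0.01,-0.06,0],0,0]]' | python3 -m pendant | egrep 'tcp|force'; echo '[[[-0.005,-0.0067,0],0,0],[[-0.01,-0.0133,0],0,0],[[-0.015,-0.02,0],0,0],[[-0.0217,-0.0233,0],0,0],[[-0.0283,-0.0267,0],0,0],[[-0.0317,-0.0267,0],0,0],[[-0.0317,-0.0267,0],0,0]]' | python3 -m pendant | egrep 'tcp|force'
```

```text
tcp_pos: [0.527, 0.2881, 0.0953]
force: [0.1, -0.9, -0.7]
gripper_force: 0.0
tcp_pos: [0.5208, 0.2536, 0.0952]
force: [0.0, 0.2, -0.8]
gripper_force: 0.0
tcp_pos: [0.5384, 0.2371, 0.0951]
force: [-3.0, -1.0, 1.7]
gripper_force: 1.5
```

To row units: -0.003 m / 0.6 = -0.005.

```bash
echo '[[[-0.005,0,0],0,0],[[-0.005,0,0],0,0],[[-0.005,0,0],0,0]]' | python3 -m pendant | egrep 'tcp|force'
python3 - <<'E'
from h import *
from station import sense
print(inv([.4816,.1144,-.025],sense()["tcp_pos"]),sense()["t"])
E
```

```text
tcp_pos: [0.5387, 0.2371, 0.095]
force: [-6.7, -0.9, 5.1]
gripper_force: 3.8
[[0.05396629 0.12410906 0.09498735]] 22.3
```

To row units: -0.325 m / 0.6 = -0.5417, -0.03 m / 0.6 = -0.05.

```bash
echo '[[[0.0417,0,0],0,0],[[0.05,0,-0.05],0,0],[[0.05,-0.0667,-0.05],0,0],[[0.05,-0.1417,-0.05],0,0],[[0.05,-0.2167,-0.05],0,0],[[0.05,-0.2917,-0.05],0,0],[[0.05,-0.3667,-0.05],0,0],[[0.05,-0.4417,-0.05],0,0],[[0.05,-0.5,-0.05],0,0],[[0.05,-0.5417,-0.05],0,0],[[0.05,-0.5417,-0.05],0,0],[[0.05,-0.5417,-0.05],0,0]]' | python3 -m pendant | egrep 'tcp|force'
python3 - <<'E'
from h import *
from station import sense,eyes
s=eyes.snapshot("top"); import cv2; cv2.imwrite("pics/t4.png",cv2.resize(s["pixels"][170:270,250:400,::-1],None,fx=5,fy=5,interpolation=cv2.INTER_CUBIC))
print(inv([.4816,.1144,-.025],sense()["tcp_pos"]),Ro.from_quat(sense()["tool_rot"]).as_matrix().round(3))
E
```

```text
tcp_pos: [0.5045, -0.0871, 0.1255]
force: [0.3, 1.1, 0.3]
gripper_force: 0.0
[[ 0.02754919 -0.19991771  0.12537454]] [[-1.     0.026  0.001]
 [ 0.026  1.    -0.   ]
 [-0.001 -0.    -1.   ]]
```

View pics/t4.png

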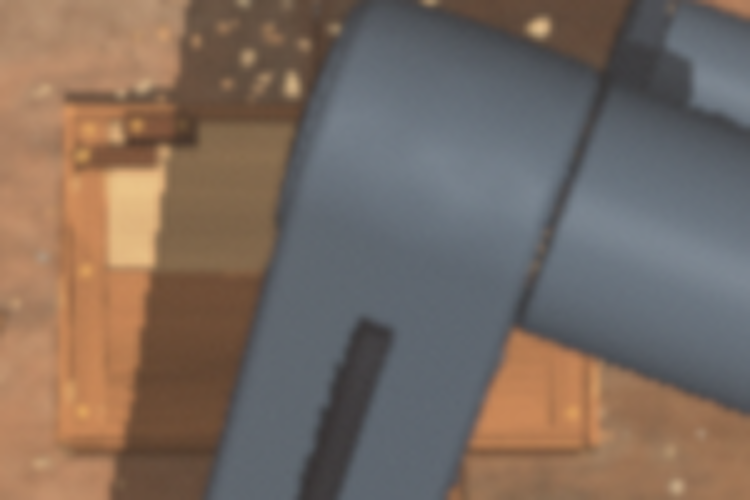

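The left button, from (83,155) to (155,157), now lies crosswise behind its cleat. I'll do the mirrored move on the right button.

To row units: 0.03 m / 0.6 = 0.05, 0.021 m / 0.6 = 0.035.

```bash
echo '[[[-0.0233,0,0.025],0,0],[[-0.0233,0,0.05],0,0],[[-0.0233,0,0.05],0,0],[[-0.0233,0.025,0.05],0,0],[[-0.0233,0.035,0.05],0,0]]' | python3 -m pendant | egrep 'tcp|force'; echo '[[[0.01,0.0167,0],0,0],[[0.0133,0.03,0],0,0],[[0.0133,0.0383,0],0,0],[[0.0133,0.0467,0],0,0],[[0.0117,0.0533,0],0,0],[[0.01,0.06,0],0,0],[[0.01,0.06,0],0,0]]' | python3 -m pendant | egrep 'tcp|force'; echo '[[[-0.005,0.0067,0],0,0],[[-0.01,0.0133,0],0,0],[[-0.015,0.02,0],0,0],[[-0.0217,0.0233,0],0,0],[[-0.0283,0.0267,0],0,0],[[-0.0317,0.0267,0],0,0],[[-0.0367,0.0267,0],0,0],[[-0.0367,0.0267,0],0,0]]' | python3 -m pendant | egrep 'tcp|force';  python3 - <<'E'
from h import *
from station import sense
print(inv([.4816,.1144,-.025],sense()["tcp_pos"]),sense()["t"])
E
```

```text
tcp_pos: [0.518, -0.0637, 0.0958]
force: [0.3, -0.3, -0.7]
gripper_force: 0.0
tcp_pos: [0.5134, -0.0293, 0.0952]
force: [-0.6, 0.5, -0.3]
gripper_force: 0.0
tcp_pos: [0.5319, -0.0136, 0.095]
force: [-8.4, 0.2, 6.1]
gripper_force: 3.8
[[ 0.05347655 -0.12668483  0.09496306]] 25.55
```

To row units: 0.52 m / 0.6 = 0.8667, 0.06 m / 0.6 = 0.1.

```bash
echo '[[[0.0417,0,0],0,0],[[0.05,0,-0.0667],0,0],[[0.1,0.0333,-0.125],0,0],[[0.1667,0.0833,-0.1333],0,0],[[0.2,0.15,-0.1333],0,0],[[0.2,0.225,-0.1333],0,0],[[0.2,0.3,-0.1333],0,0],[[0.2,0.375,-0.1333],0,0],[[0.2,0.45,-0.1333],0,0],[[0.2167,0.525,-0.1333],0,0],[[0.2333,0.6,-0.1333],0,0],[[0.25,0.6667,-0.1333],0,0],[[0.25,0.7333,-0.1333],0,0],[[0.25,0.8,-0.1333],0,0],[[0.25,0.8667,-0.1333],0,0],[[0.25,0.8667,-0.1333],0,0]]' | python3 -m pendant | egrep 'tcp|force'
python3 - <<'E'
from h import *
from station import sense,eyes
import cv2
s=eyes.snapshot("top"); cv2.imwrite("pics/t5.png",cv2.resize(s["pixels"][170:270,150:390,::-1],None,fx=3.3,fy=3.3,interpolation=cv2.INTER_CUBIC)); print(sense()["t"])
E
```

```text
tcp_pos: [0.3999, 0.5151, 0.1758]
force: [0.0, -0.6, -1.0]
gripper_force: 0.0
27.2
```

View pics/t5.png

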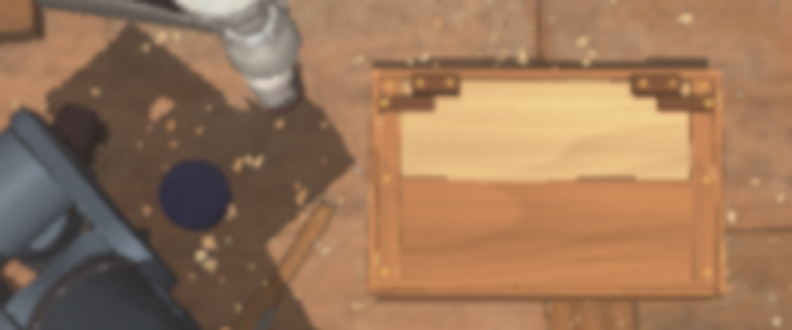

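The shutter is shut with both cleats level at row 84. Both buttons lie crosswise behind the cleats at row 102, and the tin and brush are where they were. Handing in.

```bash
python3 -c "
from station import job
print(job.sign_off())"
```

```text
the job is handed in; nothing more can be done
None
```

The till is shut with both ends of the shutter against the far wall, both turn-buttons are turned in behind the cleats, no bystander was touched, and the job was handed in at about 27 s (the sign-off returned no verdict).

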